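Prime the white solvent dispenser on the repair bench

TASK

The white bottle among the three pump dispensers on the electronics bench has just been refilled and must be primed: press its sprung steel plate all the way down, pause there for a moment, let it come all the way up again, and then do the same a second time. Leave the plates of the amber and the blue bottle unpressed, and finish with the white bottle's plate fully up.

Things in the scene. Friction and masses are not known exactly. Their poses are not given: they have to be found in the camera images.
- white_plate (a point): Centre of the upper face of the steel press plate on the WHITE dispenser: a flat level disc of 46 mm diameter, 5 mm thick, 150 mm above the work surface when up; z up. The point goes down with the plate, which may be pressed anywhere on the disc. The bottle below is square, 70 x 70 mm, any yaw, and fixed to the bench by a black rubber foot of 92 mm diameter.
- white_pump (a joint): How far the white dispenser's plate is pressed straight down: 0 = fully up, 0.014 m = fully down on its stop (within 4 mm of the stop counts as down). Its spring resists with about 3 N at the start and 8 N when fully down, and lifts the plate again by itself.
- amber_pump (a joint): The same for the round AMBER-brown dispenser, bottle 74 mm in diameter, not to be pressed. The three bottles have the same height and kind of plate and stand left, middle and right in any order, all fixed, at least 105 mm between their axes; nothing taller stands near them.
- blue_pump (a joint): The same for the round BLUE dispenser, bottle 74 mm in diameter, not to be pressed.

How it is judged:
By the outcome, as a careful person would: the job done as asked, in the order asked, and still so for the second after the job is handed in, with the robot touching nothing.
It also fails if it takes over 32 s, if anything falls off the work surface, if the arm or the gripper's body presses on something with over 40 N, if the wrist force passes 120 N, or if a joint passes its speed limit or range.

ROBOT

A 7-joint arm with a two-finger parallel gripper is mounted at the origin on the work surface. World frame = base frame: x ahead of the robot, y to its left, z up, the work surface at z = 0. Lengths are in m, angles in rad, forces in N, time in s.
With the tool pointing down it reaches from about 0.4 to 0.875 m from the base axis. Payload 6.5 kg.
Tool frame: the origin (TCP) lies at the centre of the arm's flange, where the gripper is bolted on; the fingertips stand 173 mm ahead of it and the grasp point (between the pads) lies 155 mm ahead of it (r.tips_ahead is the distance from the TCP to the fingertips, in m); z points along the fingers, x is the direction in which the jaws open and shut, and the axes are right-handed (so a half turn about z gives the same grasp; the last joint's range is limited). The gripper opens to 85 mm and grips with 20 to 120 N. Pads are 22 mm wide; open, the fingers measure 114 mm over their backs; the gripper's body (76 mm by 85 mm) begins 54 mm behind the grasp point. The pads swing forward as they close: fully open they stand 13 mm farther back than shut.
Start: joints at [1.252, 0.536, -0.004, 1.538, 0.003, 1.067, -0.071], TCP at [0.163, -0.629, 0.405] pointing down, gripper open.
Joint ranges: [-2.7, 2.7], [-0.37, 2.16], [-1.27, 1.26], [0.24, 2.4], [-1.31, 4.45], [0.19, 1.91], [-2.76, 2.76]. Speed limits (rad/s): [2.39, 2.39, 3.14, 3.14, 3.14, 3.14, 3.14].

INTERFACE

Orientations are given as [roll, pitch, yaw] about the fixed x, y, z axes, in that order (R = Rz(yaw) Ry(pitch) Rx(roll)).
In Python, from station import r gives the robot as it stands.
- The arm moves only by the tool play_rows, never from a script. Its argument "moves" is a list that holds one entry, the list of rows, each a list of 5 numbers: the opening, from 0 (shut) to 1 (fully open), then the shift along the tool's x, y, z in mm, then the turn about the tool's z in degrees. In form: [[[claw, x, y, z, turn], ...]]. A call has exactly 5 rows; each row is the pose to reach, as a shift and turn from the pose commanded when the call began, along the tool's axes at that moment; what a row does not reach only later rows make up. A row lasts 1/8 s, in which the tool goes at most 62.5 mm and 10.7 degrees, less where a joint would pass 70% of its speed; a pose out of reach is approached as far as the arm can. A call with a gripper value outside its range is refused whole. The fingers move at their own pace and stop on an object; "grip_force" is the grip in N (left out, the last holds). Time passes only in rows, so rows that repeat a pose let the fingers close, or fill a call up. It gives the time, the measured TCP pose, the force and the opening at its end, in the units of the state.
- r.sense(): the state, without advancing time (a new reading comes with each control period).
- r.get_image(name): name is "side" or "top"; returns a dict with "img" (384x512x3 uint8, red, green, blue), "intrinsics" (3x3 intrinsics, pixels), "rvec" (rotation vector, rad) and "tvec" (3), from world to camera coordinates, as OpenCV has them. Camera axes: x right, y down, z forward; pixel columns grow to the right and rows downward; lengths in m; the calibration is good to about 2 mm. A picture is of the moment at which its call begins. There is no depth.
- r.hand_in(): hands the job in, once; it reports no verdict.
Trained networks look in the newest picture that a camera, given by its name, has taken for a name from the list of things; names that differ only in an ending like _2 or _b are one class to them, and where a whole thing is asked for, a point or a joint stands for the part that bears it (a point fixed in the world has none). Each returns a list of dicts, best first, with "score" (0 to 1); they miss things now and then, are a little off and sometimes report something else, mostly with a low value. They report only what shows in the picture. A call takes as long as a camera call.
- r.spot_in(camera, label): "position" ([x, y, z] in m, in world coordinates, good to about 4 mm: the middle of the surface that is visible of it).
- r.place_of(camera, label): "position" ([x, y, z] in m, in world coordinates, good to about 4 mm: a listed point, or the origin of a listed thing).
The state is a dict: "time_s": time; "joints": joint angles; "dq": joint speeds; "effort": joint torques, N m; "tcp_pos": TCP position; "tool_rot": TCP orientation; "ft_force": force on the tool from outside, world axes, zero at the start; "wrist_torque": the same for the moment, N m; "finger_gap": finger opening in m.
Only numpy, scipy, OpenCV 4.12 (cv2) and the standard library are available. Lean on these libraries where they do the work, as an engineer would, in place of code of your own. Each camera call takes 0.05 s, during which the arm holds its last target.

## Working session

There is one attempt and no reset: what is moved stays moved. The work goes in short steps, Python scripts to look and compute and a tool call to move; the robot and the scene stay as the last step left them, time stands still between calls to the robot, and variables do not carry over. Pictures are saved under pics/ and viewed, and the job is handed in when it is done.

Besides the shell and the picture viewer there is one more tool, called after "Emit:" in YAML: its name, and indented under it one key for each argument. play_rows: Moves the arm, as the interface text tells. Its arguments: {"type":"object","properties":{"moves":{"type":"array"},"grip_force":{"type":"number"}},"required":["moves"]}

```bash
mkdir -p pics; ls; python3 - <<'E'
from station import r
import cv2
s=r.sense()
for k in ("time_s","joints","tcp_pos","tool_rot","ft_force","finger_gap"): print(k,s[k])
for c in("side","top"):
    im=r.get_image(c); cv2.imwrite(f"pics/{c}1.png",im["img"][:,:,::-1])
    for n in("white_plate","white_pump","amber_pump","blue_pump"):
        print(c,n,[(d["position"],d["score"]) for d in r.place_of(c,n)][:2] , [(d["position"],d["score"]) for d in r.spot_in(c,n)][:2])
E
```

```text
pics
time_s 0.0
joints [ 1.25180567  0.53721447 -0.00443122  1.53883191  0.00260333  1.06729722
 -0.07121453]
tcp_pos [ 0.16249153 -0.6290381   0.40379766]
tool_rot [ 3.14145809e+00  1.74005133e-03 -1.31795323e+00]
ft_force [-0.74298205 -0.42647015 -0.4344494 ]
finger_gap 0.08536873476313958
side white_plate [([0.4697, -0.2861, 0.1478], 0.89)] [([0.471, -0.2862, 0.1505], 0.76)]Traceback (most recent call last):
  File "<stdin>", line 8, in <module>
ValueError: it knows: white_plate
```

```bash
python3 - <<'E'
from station import r
import cv2,numpy as np
for c in("side","top"):
    im=r.get_image(c)
    P=[r.place_of(c,"white_plate"),r.spot_in(c,"white_plate")]
    for p in P: print(c,[(d["position"],d["score"]) for d in p])
    img=im["img"][:,:,::-1].copy()
    cv2.imwrite(f"pics/{c}2raw.png",img)
    print(im["intrinsics"],im["tvec"])
    np.savez(f"{c}.npz",**{k:im[k] for k in im})
    for p in P:
      for d in p:
        u,_=cv2.projectPoints(np.array([d["position"]],float),np.array(im["rvec"],float),np.array(im["tvec"],float),np.array(im["intrinsics"],float),None); print(u.ravel())
print(r.sense()["time_s"])
E
```

```text
side [([0.4727, -0.2857, 0.1486], 0.63)]
side [([0.4686, -0.287, 0.1514], 0.65)]
[[392.08900915   0.         251.20085798]
 [  0.         392.08900915 193.49266491]
 [  0.           0.           1.        ]] [-0.53758751  0.16723924  1.00486529]
[234.68831868 312.51980045]
[232.55759457 312.7366659 ]
top [([0.469, -0.2901, 0.1502], 0.66)]
top [([0.4676, -0.2861, 0.1517], 0.63)]
[[475.95295939   0.         260.88950952]
 [  0.         475.95295939 194.63104477]
 [  0.           0.           1.        ]] [0.02152355 0.54038243 1.26810977]
[384.97023333 217.53283753]
[383.50311466 218.14613257]
0.45
```

View pics/side2raw.png

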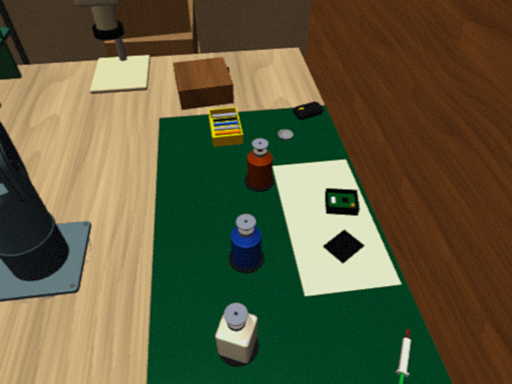

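View pics/top2raw.png

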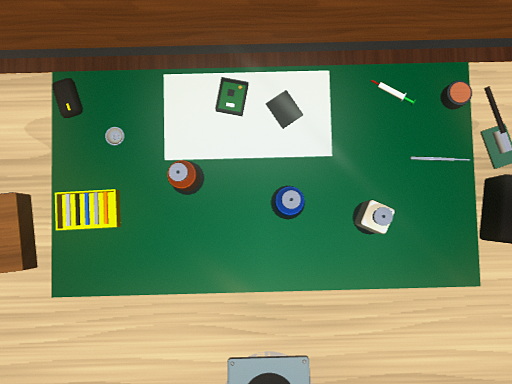

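The networks agree with the pictures: the white bottle's plate is at side (236,312) and top (383,216), which is about (0.470, -0.287, 0.150). Blue is the nearest neighbour, about 0.2 m away, and the amber bottle is farther. I'll press with the fingers shut.

```bash
cat > h.py <<'E'
from station import r
import numpy as np
from scipy.spatial.transform import Rotation as R
def delta(t):
    s=r.sense(); return R.from_euler("xyz",s["tool_rot"]).inv().apply(np.array(t)-s["tcp_pos"])*1000
E
python3 - <<'E'
from h import *
print(delta([.470,-.287,.404]),r.tips_ahead)
E
```

```text
[-254.50365907 -383.28026662    0.62920499] 0.1734
```

Emit:
play_rows:
  moves:
    - [[0,-30,-45,0,0],[0,-62,-94,0,0],[0,-94,-142,0,0],[0,-126,-190,0,0],[0,-158,-238,0,0]]

```text
time_s: 1.08
tcp_pos: [0.3546, -0.4153, 0.405]
tool_rot: [-3.141, -0.001, -1.318]
ft_force: [1.4, -0.6, -0.1]
finger_gap: 0.0001
```

Emit:
play_rows:
  moves:
    - [[0,-32,-48,0,0],[0,-64,-96,0,0],[0,-90,-136,0,0],[0,-96,-145,0,0],[0,-96,-145,0,0]]

```text
time_s: 1.7
tcp_pos: [0.47, -0.2875, 0.4047]
tool_rot: [3.141, -0.0, -1.317]
ft_force: [-1.3, -0.2, 0.0]
finger_gap: -0.0002
```

```bash
python3 - <<'E'
from h import *
import cv2
s=r.sense(); print(s["time_s"],s["tcp_pos"],s["tool_rot"],s["ft_force"],s["finger_gap"]); print(delta([.470,-.287,.333]))
for c in("side","top"): cv2.imwrite(f"pics/{c}3.png",r.get_image(c)["img"][:,:,::-1])
E
```

```text
1.7 [ 0.46995285 -0.28749283  0.40468961] [ 3.14135291e+00 -1.96369007e-04 -1.31696276e+00] [-1.29950871 -0.22380432  0.02418458] -0.00021110789789946386
[-0.47927234 -0.18658503 71.68947169]
```

View pics/side3.png

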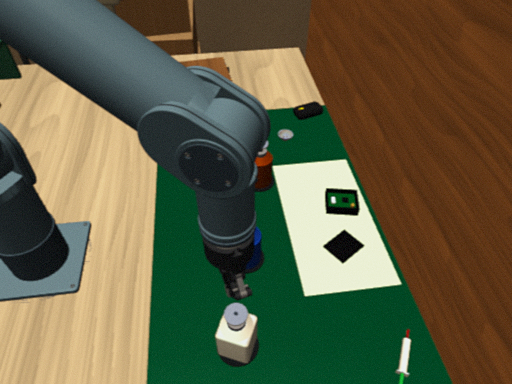

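The side picture shows the shut fingertips (238,293) straight above the white plate (236,312). I'll lower to just above it, then press.

Emit:
play_rows:
  moves:
    - [[0,0,0,30,0],[0,0,0,60,0],[0,0,0,74,0],[0,0,0,74,0],[0,0,0,74,0]]

```text
time_s: 2.42
tcp_pos: [0.4701, -0.2882, 0.3317]
tool_rot: [-3.14, -0.001, -1.319]
ft_force: [-0.2, 0.6, 0.3]
finger_gap: -0.0003
```

Emit:
play_rows:
  moves:
    - [[0,0,0,5,0],[0,0,0,10,0],[0,0,0,15,0],[0,0,0,19,0],[0,0,0,19,0]]

```text
time_s: 3.05
tcp_pos: [0.4702, -0.2878, 0.312]
tool_rot: [-3.141, -0.001, -1.318]
ft_force: [-0.6, -0.2, 7.1]
finger_gap: 0.0001
```

```bash
python3 - <<'E'
from h import *
import cv2
s=r.sense(); print(s["time_s"],s["tcp_pos"],s["tcp_pos"][2]-r.tips_ahead,s["ft_force"])
for c in("side",): cv2.imwrite(f"pics/{c}4.png",cv2.resize(r.get_image(c)["img"][230:384,150:350,::-1],None,fx=3,fy=3))
E
```

```text
3.05 [ 0.47023017 -0.28784305  0.31198587] 0.13858587338241785 [-0.57308775 -0.20497541  7.13616423]
```

View pics/side4.png

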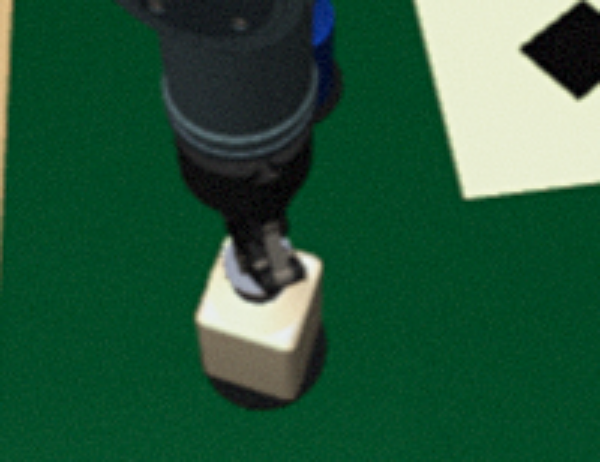

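The fingers rest on the plate. It is about 11.4 mm down at 7.1 N, which matches the spring. I'll go the last bit to the stop and hold.

Emit:
play_rows:
  moves:
    - [[0,0,0,1,0],[0,0,0,2,0],[0,0,0,3,0],[0,0,0,3,0],[0,0,0,3,0]]

```text
time_s: 3.72
tcp_pos: [0.4702, -0.2878, 0.3095]
tool_rot: [-3.141, -0.001, -1.318]
ft_force: [-1.3, 0.0, 9.4]
finger_gap: -0.0002
```

Emit:
play_rows:
  moves:
    - [[0,0,0,0,0],[0,0,0,0,0],[0,0,0,0,0],[0,0,0,0,0],[0,0,0,0,0]]

```text
time_s: 4.35
tcp_pos: [0.4702, -0.2878, 0.3095]
tool_rot: [-3.141, -0.001, -1.318]
ft_force: [-0.9, 0.2, 8.6]
finger_gap: 0.0001
```

It is on the stop, held for about a second. Now I'll let it up fully.

Emit:
play_rows:
  moves:
    - [[0,0,0,-6,0],[0,0,0,-12,0],[0,0,0,-20,0],[0,0,0,-30,0],[0,0,0,-30,0]]

```text
time_s: 4.97
tcp_pos: [0.47, -0.2876, 0.3393]
tool_rot: [-3.141, -0.001, -1.318]
ft_force: [0.0, 0.8, -0.3]
finger_gap: -0.0002
```

Emit:
play_rows:
  moves:
    - [[0,0,0,0,0],[0,0,0,0,0],[0,0,0,0,0],[0,0,0,0,0],[0,0,0,0,0]]

```text
time_s: 5.6
tcp_pos: [0.4698, -0.2876, 0.3386]
tool_rot: [3.141, 0.0, -1.318]
ft_force: [-0.4, -0.1, 0.4]
finger_gap: 0.0002
```

```bash
python3 - <<'E'
from h import *
import cv2
s=r.sense(); print(s["time_s"],s["tcp_pos"],s["ft_force"])
for c in("side",): cv2.imwrite(f"pics/{c}5.png",cv2.resize(r.get_image(c)["img"][230:384,150:350,::-1],None,fx=3,fy=3))
print([(d["position"],d["score"]) for d in r.place_of("side","white_plate")])
E
```

```text
5.6 [ 0.46982415 -0.28760778  0.33860919] [-0.35912012 -0.13286266  0.37072846]
[([0.4737, -0.2857, 0.1529], 0.68)]
```

View pics/side5.png

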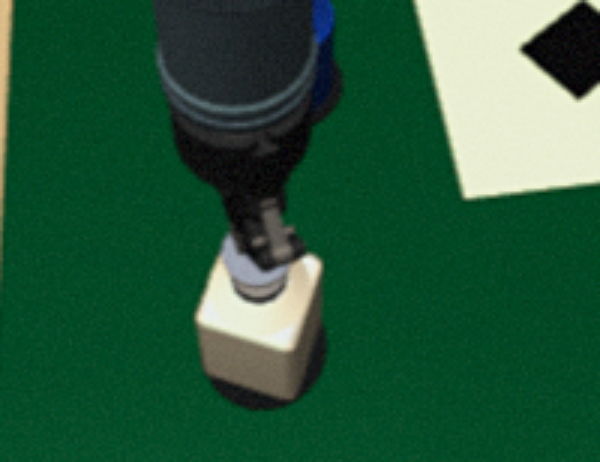

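The plate is fully up again: its neck shows at crop (258,285), the network gives z 0.153, and the force is near zero. Second stroke.

Emit:
play_rows:
  moves:
    - [[0,0,0,12,0],[0,0,0,18,0],[0,0,0,23,0],[0,0,0,27,0],[0,0,0,30,0]]

```text
time_s: 6.32
tcp_pos: [0.4698, -0.2876, 0.3092]
tool_rot: [3.141, 0.0, -1.318]
ft_force: [-9.0, 4.4, 33.6]
finger_gap: -0.0002
```

Emit:
play_rows:
  moves:
    - [[0,0,0,0,0],[0,0,0,0,0],[0,0,0,0,0],[0,0,0,0,0],[0,0,0,0,0]]

```text
time_s: 6.95
tcp_pos: [0.4698, -0.2876, 0.3095]
tool_rot: [3.141, 0.0, -1.318]
ft_force: [-3.9, 2.0, 11.9]
finger_gap: -0.0002
```

Emit:
play_rows:
  moves:
    - [[0,0,0,0,0],[0,0,0,0,0],[0,0,0,0,0],[0,0,0,0,0],[0,0,0,0,0]]

```text
time_s: 7.58
tcp_pos: [0.4698, -0.2876, 0.3094]
tool_rot: [3.141, 0.0, -1.318]
ft_force: [-3.7, 2.4, 12.4]
finger_gap: 0.0
```

Emit:
play_rows:
  moves:
    - [[0,0,0,-6,0],[0,0,0,-12,0],[0,0,0,-25,0],[0,0,0,-50,0],[0,0,0,-80,0]]

```text
time_s: 8.2
tcp_pos: [0.4696, -0.2875, 0.3892]
tool_rot: [3.141, 0.001, -1.318]
ft_force: [0.7, -0.1, -0.6]
finger_gap: -0.0
```

Emit:
play_rows:
  moves:
    - [[0,0,0,-15,0],[0,0,0,-20,0],[0,0,0,-20,0],[0,0,0,-20,0],[0,0,0,-20,0]]

```text
time_s: 8.82
tcp_pos: [0.4697, -0.2875, 0.4079]
tool_rot: [3.141, 0.001, -1.318]
ft_force: [1.1, 0.9, 0.3]
finger_gap: 0.0
```

```bash
python3 - <<'E'
from h import *
import cv2
s=r.sense(); print(s["time_s"],s["tcp_pos"],s["ft_force"])
for c in("side",): cv2.imwrite(f"pics/{c}6.png",r.get_image(c)["img"][:,:,::-1])
print([(d["position"],d["score"]) for d in r.place_of("side","white_plate")])
E
```

```text
8.825 [ 0.46971395 -0.28750101  0.4079007 ] [1.06088615 0.89657656 0.25212581]
[([0.4719, -0.2849, 0.1509], 0.61)]
```

View pics/side6.png

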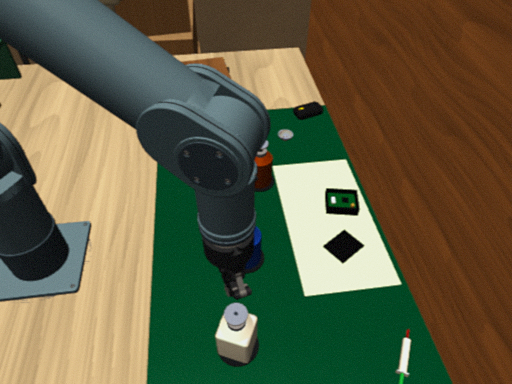

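The white plate is up at (236,311), the same pixel as at the start, and the tool hangs clear above it with no contact force.

```bash
python3 -c "
from station import r
print(r.hand_in())"
```

```text
the job is handed in; nothing more can be done
None
```

I pressed the white dispenser's plate down to its stop twice with the shut fingertips and let it come fully up after each press. I handed the job in at about 9 s of the 32 s allowed.

- **Strokes:** The fingertips reached z of about 0.136 m both times, against a stop at 0.136 m. I held each press for about a second; the steady force was about 9 N on the first and 12 N on the second.
- **Force:** The second press landed harder, with a short peak of about 34 N read at the wrist. That is well under the 120 N wrist limit. It is also below 40 N, but readings come only at the end of each move, so a slightly higher momentary peak can't be ruled out.
- **Plate up:** After the last stroke the network put the plate at z = 0.151 m, and it sits at the same place in the picture as at the start. The wrist force is near zero and the tool is clear, about 85 mm above it.
- **Amber and blue bottles:** The path stayed well clear of both, the nearest being about 0.2 m away, and their plates were not touched. In the last picture the arm partly hides them, so I did not check their plates separately.

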